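# Set the height flag and draw the plug gauge up to it

## Task

Hook the height flag from its parking stand onto the left-hand end of the gauge rack's rail, slide it along the rail until it sits between the two dark lines, and let go of it. Then draw the plug gauge straight up, only partway out of the test block, until the top of its flange is level with the flag's lower edge, and finish while holding it there for inspection, without putting it down or letting go. The block must stay flat on the bench where it stands (a tilted gauge jams in the bore and lifts it), the gauge must never leave its bore, and the other things near the work are to be left alone.

Things in the scene. Friction and masses are not known exactly. Their poses are not given: they have to be found in the camera images.
- flag: Height flag: steel inverted-U hanger, 120 g, starts astride the parking rail. Origin: centre of the saddle's underside, which rests on a rail; z up, y along the rail, -x its front. Gap x -10..10 mm. Front plate 4 mm thick, 34 wide, down to 62 mm below origin; back leg 8 thick, down to 27. Saddle 10 thick; on it a black grip tab, 14 (x) x 26 (y) mm, z 10..45, centred over the origin.
- flag_edge (a point): Middle of the flag's lower edge, 62 mm below the flag's origin and 12 mm to its front (-x).
- park: Fixed parking stand, foot 70 x 70 mm, with a short rail 14 mm thick (x), 84 mm long (y), top 90 mm above the bench. Origin: centre of its underside. The flag starts on it, front towards -x.
- rail_mid (a point): Middle of the top face of the rack's rail: a level aluminium bar 14 mm thick (x), 20 high, 360 long (y), fixed during the run, clamped at a height that varies (top 156 to 172 mm above the bench). x away from the robot, y to the left along the rail, z up. Posts at y = +-165 mm end 176 mm above the bench. Hook the flag on at y = 80 to 120 mm: its origin then lies at this height.
- mark (a point): Point on the rail's top midway between the two dark lines round the rail (2 mm wide, 24 mm either side of it; the 34 mm wide flag fits between). Axes as rail_mid. It lies from 90 mm right to 20 mm left of rail_mid. The lines are flush: they do not stop the flag.
- block: Test block, aluminium, 60 x 60 x 70 mm high, 0.9 kg, loose on the bench in front of the rack. Origin: centre of its underside. A bore of 17 mm, 64 mm deep, opens in the middle of its top. Being loose, it gives way a little sideways when the gauge is gripped off centre.
- gauge: Steel plug gauge, about 160 g, upright in the block's bore, flange on the block's top. Origin: on its axis at the flange's underside; z up. Flange 30 mm diameter, z 0..6 mm; dark handle 18 mm diameter, z 6..56 mm; shank 16 mm diameter, 60 mm long, in the 17 mm bore. It falls back if let go.
- gauge_flange (a point): Centre of the flange's top face, 6 mm above the gauge's origin. At the end it must be as high as the flag's lower edge, 62 mm below the rail's top: 18 to 34 mm above where it starts.
- gauge_foot (a point): Lower end of the gauge's shank, on its axis, 60 mm below the gauge's origin.
- tape_measure: Bystander: tape measure, 30 x 68 x 58 mm high, origin under its centre.
- gauge_block: Bystander: plain metal gauge block, 36 x 36 x 30 mm high, origin under its centre.
- terminal_strip: Bystander: white terminal strip, 20 x 61 x 21 mm high, origin under its centre.
Things that resemble listed ones, but are neither listed nor needed, are in the scene too. What is shaped like the flag but green or turquoise is not meant.

How it is judged:
On the way, in this order (a step that is already met when the one before it is completed fails the run):
1. the flag sits astride the rail at its left-hand end, at least 50 mm left of the mark (z of flag in the frame of mark between -0.004 and 0.004 m and x of flag in the frame of mark between -0.009 and 0.009 m and angle between flag's own z axis and vertical below 0.12 rad and y of flag in the frame of mark between 0.05 and 0.25 m), for 0.2 s.
2. the flag sits between the two lines and is let go (z of flag in the frame of mark between -0.004 and 0.004 m and x of flag in the frame of mark between -0.009 and 0.009 m and angle between flag's own z axis and vertical below 0.12 rad and y of flag in the frame of mark between -0.008 and 0.008 m and contact force between the fingers and flag below 0.05 N), for 0.2 s.
At the end, for the whole second after the job is handed in: Flag upright on the rail, released, within 8 mm of midway between the lines; gauge held still by the gripper, flange top within 5 mm of the level of the flag's lower edge (62 mm below the rail's top), shank upright in the bore; block flat on the bench (all of step 2 and angle between block's own z axis and vertical below 0.04 rad and height (world z) of block below 0.003 m and linear speed of each of flag, gauge, block below 0.01 m/s and z of gauge_flange in the frame of mark between -0.067 and -0.057 m and angle between the z axis of gauge and the z axis of block, either way round below 0.08 rad and horizontal distance between gauge_foot and block below 0.004 m and contact force between the fingers and gauge above 1 N); the arm keeps its last pose, push and grip.
It fails at once if the flag lowered onto or lifted off the rail at the mark instead of slid along (z of flag in the frame of mark between 0.008 and 0.03 m and x of flag in the frame of mark between -0.015 and 0.015 m and y of flag in the frame of mark between -0.045 and 0.045 m).
It fails at once if the gauge pulled out of its bore (z of gauge_foot in the frame of block above 0.062 m).
It fails at once if the block lifted or tipped (height (world z) of block above 0.008 m or angle between block's own z axis and vertical above 0.15 rad).
It fails at once if the block shoved more than 40 mm (distance of block from where it was at the start of the episode above 0.04 m).
It fails at once if a bystander pushed more than 20 mm (distance of any of tape_measure, gauge_block, terminal_strip from where it was at the start of the episode above 0.02 m).
It also fails if it takes over 58 s, if anything falls off the work surface, if the arm or the gripper's body presses on something with over 40 N, if the wrist force passes 120 N, or if a joint passes its speed limit or range.

## Robot

A 6-joint arm with a two-finger parallel gripper is mounted at the origin on a cart in front of the work surface, level with it; the furniture and walls round the work are solid. World frame = base frame: x ahead of the robot, y to its left, z up, the work surface at z = 0. Lengths are in m, angles in rad, forces in N, time in s.
With the tool pointing down it reaches from about 0.3 to 0.875 m from the base axis. Payload 6.4 kg.
Tool frame: the origin (TCP) lies midway between the tips of the shut fingers; the grasp point (between the pads) lies ctrl.grip_point_offset behind it (ctrl.grip_point_offset is the distance from the TCP to the grasp point, in m); z points along the fingers, y is the direction in which the jaws open and shut (so a half turn about z gives the same grasp; the last joint's range is limited). The gripper opens to 85 mm and grips with 20 to 120 N. Pads are 22 mm wide; open, the fingers measure 114 mm over their backs; the gripper's body (76 mm by 85 mm) begins 54 mm behind the grasp point. The pads swing forward as they close: fully open they stand 13 mm farther back than shut.
Start: joints at [-1.533, 0.181, 1.607, -0, 1.354, -0.206], TCP at [0.139, -0.558, 0.231] pointing down, gripper open.
Joint ranges: [-2.99, 2.99], [-0.89, 2.07], [0.3, 2.58], [-1.14, 4.28], [0, 2.63], [-3.12, 3.12]. Speed limits (rad/s): [2.57, 2.57, 3.01, 3.14, 3.14, 3.14].

## Interface

Orientations are given as a unit quaternion [w, x, y, z].
In Python, from bench import ctrl, viewer gives the robot as it stands.
- The arm moves only by the shell command python3 -m handwheel 'ROWS' [OPENING]. ROWS is JSON, a list of rows, each an object with "travel": the shift along the tool's x, y, z as a fraction of full scale, a list of three; "dr": the turn, a rotation vector about the tool's x, y, z as a fraction of full scale, a list of three. A call has 1 to 20 rows; each row shifts and turns the pose as measured when the row begins, along the tool's axes as they then stand; what a row does not reach is not made up. Full scale, the value 1, is 150 mm for a shift and 30 degrees for a turn. A row lasts 1/12 s, in which the tool goes at most 41.7 mm and 7.16 degrees, less where a joint would pass 70% of its speed; a pose out of reach is approached as far as the arm can. A call with a number of a shift or a turn outside -1 to 1 is refused whole. A call with a gripper value outside its range is refused whole. OPENING is the opening, from -1 (shut) to 1 (fully open), set as the call begins (- or left out, the last holds). The fingers move at their own pace and stop on an object; the grip force is fixed at half the most. Time passes only in rows, so rows that do not move let the fingers close. It gives the time, the measured TCP pose, the force and the opening at its end, in the units of the state.
- ctrl.get_obs(): the state, without advancing time (a new reading comes with each control period).
- viewer.camera(name): name is "scene" or "top"; returns the picture (400x640x3 uint8, red, green, blue); there is no depth.
- viewer.get_calibration(name): a dict with "camera_matrix" (3x3 intrinsics, pixels), "k1" (the pictures are not rectified: a ray, as slopes to the right and down, at radius r is drawn at 1 + k1 r^2 times it, then the intrinsics apply), "R" (3x3) and "t" (3): a world point X has camera coordinates R X + t. Camera axes: x right, y down, z forward; pixel columns grow to the right and rows downward; lengths in m; the calibration is good to about 2 mm. A picture is of the moment at which its call begins. get_calibration takes no time and is no camera call.
- ctrl.hand_in(): hands the job in, once; it reports no verdict.
The state is a dict: "time_s": time; "q": joint angles; "dq": joint speeds; "joint_efforts": joint torques, N m; "eef_pos": TCP position; "eef_rot": TCP orientation; "wrist_force": force on the tool from outside, world axes, zero at the start; "torque": the same for the moment, N m; "opening": opening from 0.0 (shut) to 1.0 (fully open).
Only numpy, scipy, OpenCV 4.12 (cv2) and the standard library are available. Lean on these libraries where they do the work, as an engineer would, in place of code of your own. Each camera call takes 0.05 s, during which the arm holds its last target. There are 200 camera calls.

## Working session

There is one attempt and no reset: what is moved stays moved. The work goes in short steps, Python scripts to look and compute and a shell command to move; the robot and the scene stay as the last step left them, time stands still between calls to the robot, and variables do not carry over. Pictures are saved under pics/ and viewed, about 8 in all and at most 12, crops included, and the job is handed in when it is done.

```bash
mkdir -p pics
cat > h.py <<'E'
from bench import ctrl, viewer
import numpy as np, cv2
from scipy.spatial.transform import Rotation as Rn
def cal(n):
    c=viewer.get_calibration(n); return np.array(c['camera_matrix']),c['k1'],np.array(c['R']),np.array(c['t'])
def proj(n,X):
    K,k,R,t=cal(n); p=np.atleast_2d(X)@R.T+t; s=p[:,:2]/p[:,2:]; r2=(s**2).sum(1,keepdims=True)
    s=s*(1+k*r2); return s@K[:2,:2].T+K[:2,2]
def ray(n,uv):
    K,k,R,t=cal(n); s=cv2.undistortPoints(np.array([[uv]],float),K,np.array([k,0,0,0,0.]))[0,0]
    return -R.T@t, R.T@np.r_[s,1]
def atz(n,uv,z):
    o,d=ray(n,uv); return o+d*(z-o[2])/d[2]
def tri(uvs,uvt):
    a,d=ray('scene',uvs); b,e=ray('top',uvt); m=np.linalg.lstsq(np.c_[d,-e],b-a,rcond=None)[0]
    p,q=a+m[0]*d,b+m[1]*e; return (p+q)/2,np.linalg.norm(p-q)
def snap(n,f,crop=None,s=1):
    im=viewer.camera(n)[:,:,::-1]
    if crop: im=im[crop[1]:crop[3],crop[0]:crop[2]]
    cv2.imwrite('pics/'+f,cv2.resize(im,None,fx=s,fy=s,interpolation=cv2.INTER_CUBIC))
def st():
    o=ctrl.get_obs(); print(round(o['time_s'],2),np.round(o['eef_pos'],4),np.round(Rn.from_quat(np.roll(o['eef_rot'],-1)).as_matrix(),3).tolist(),np.round(o['wrist_force'],1),round(o['opening'],3))
E
python3 - <<'E'
from h import *
for n in('scene','top'):
    snap(n,n+'1.png',s=1.25)
    K,k,R,t=cal(n);print(n,K.round(1).tolist(),k,R.round(2).tolist(),(-R.T@t).round(3))
st();print(ctrl.grip_point_offset)
E
```

```text
scene [[395.7, 0.0, 321.0], [0.0, 395.7, 206.7], [0.0, 0.0, 1.0]] -0.08148513788429787 [[0.87, -0.49, 0.0], [-0.18, -0.33, -0.92], [0.45, 0.81, -0.38]] [ 0.044 -0.835  0.505]
top [[446.5, 0.0, 318.5], [0.0, 446.5, 203.2], [0.0, 0.0, 1.0]] -0.1084673303680034 [[-0.01, -1.0, -0.01], [-0.99, 0.01, -0.12], [0.12, 0.01, -0.99]] [ 0.378 -0.032  1.162]
0.1 [ 0.1388 -0.5575  0.2305] [[0.97, 0.241, -0.0], [0.241, -0.97, 0.002], [0.0, -0.002, -1.0]] [ 0.1  0.5 -0.4] 1.002
0.0187
```

View pics/scene1.png

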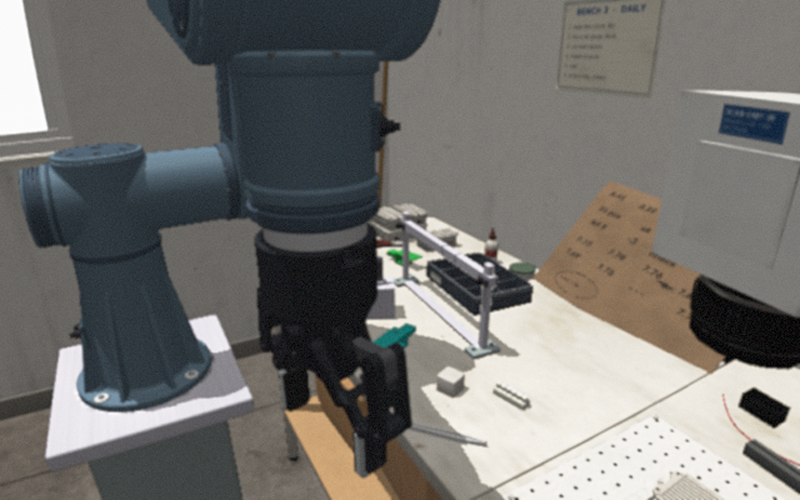

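View pics/top1.png

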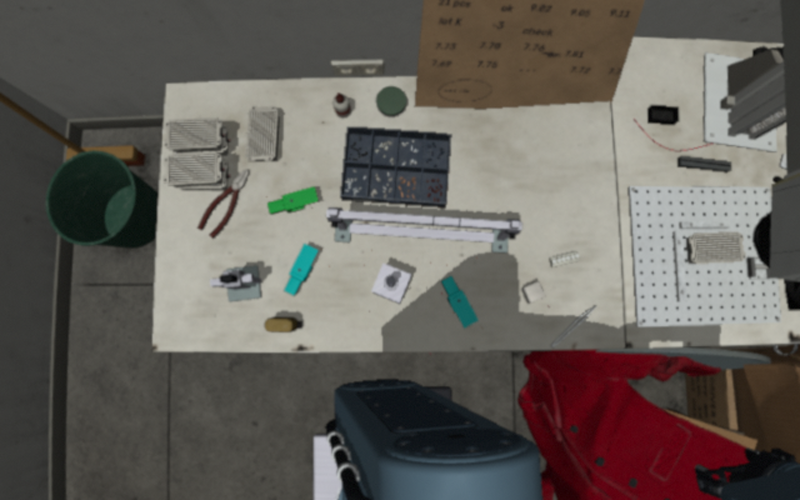

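The top picture (800×500) shows the rail from (330,215) to (520,225), with the block and gauge at (393,281). The parking stand with the grey flag is at (238,283). The green and turquoise lookalikes at (293,200), (302,268) and (460,302) lie flat on the bench, so they are not the flag. The arm covers the work in the scene view. I'll confirm with an enlarged crop.

Run:
```python
from h import *
im=viewer.camera('top')[:,:,::-1]
a=cv2.resize(im[195:265,160:260],None,fx=4,fy=4,interpolation=cv2.INTER_CUBIC)
b=cv2.resize(im[195:265,280:380],None,fx=4,fy=4,interpolation=cv2.INTER_CUBIC)
c=cv2.resize(im[155:210,250:450],None,fx=4,fy=4,interpolation=cv2.INTER_CUBIC)
cv2.imwrite('pics/c1.png',np.vstack([np.hstack([a,b]),c]))
for u,z in [((238,281),.135),((393,278),.12),((340,214),.164),((515,222),.164),((434,218),.164)]:
    print(u,atz('top',np.array(u)/1.25,z).round(3))
```

```text
(238, 281) [0.459 0.28  0.135]
(393, 278) [ 0.464 -0.009  0.12 ]
(340, 214) [0.578 0.086 0.164]
(515, 222) [ 0.56  -0.233  0.164]
(434, 218) [ 0.569 -0.085  0.164]
```

View pics/c1.png

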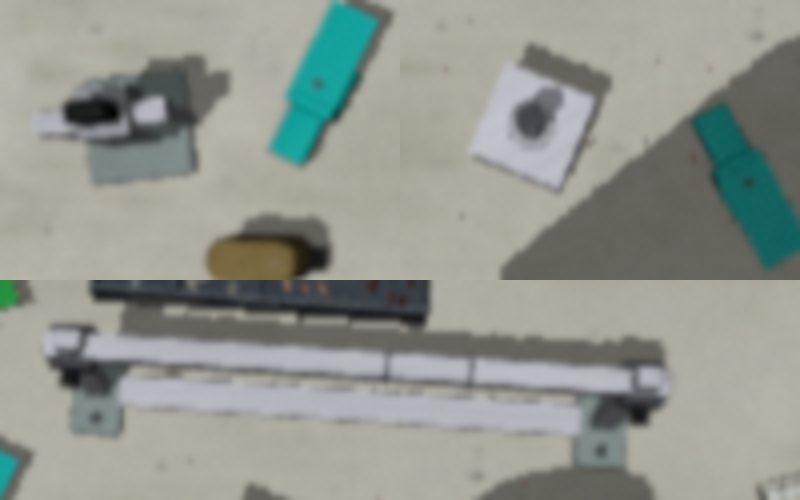

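The crop shows the steel flag with its black tab at top-image px (183,222), on the parking rail running from (169,226) to (201,222). It is the only grey one, so it is the one meant. The block is at px (314,227). The two dark lines are at px (347,246) and (368,248).

Run:
```python
from h import *
P=lambda x,y,z,o:atz('top',(o[0]+x/4-.4,o[1]+y/4-.4),z)
A=(160,195);B=(280,195);C=(250,155+-70)
tab=P(90,110,.135,A); e1=P(36,125,.09,A);e2=P(165,110,.09,A)
print('tab',tab.round(4),'ends',e1.round(4),e2.round(4),'len',np.linalg.norm(e1-e2).round(4),'yaw',np.degrees(np.arctan2(*(e2-e1)[:2])).round(1))
print('gauge top',P(532-400,118,.126,B).round(4), 'flange',P(532-400,122,.076,B).round(4))
print('block top corners',[P(x-400,y,.07,B).round(3).tolist() for x,y in((503,65),(596,97),(562,190),(471,152))])
for h in(.156,.164,.172):
    l,r=P(387,366,h,C),P(472,371,h,C);a,b=P(85,346,h,C),P(635,378,h,C);d=b-a
    print(h,'lines',l.round(4),r.round(4),np.linalg.norm(l-r).round(4),'yaw',np.degrees(np.arctan2(d[0],-d[1])).round(2),'mark',((l+r)/2).round(4),'ends',a.round(4),b.round(4))
```

```text
tab [0.4654 0.3001 0.135 ] ends [0.4603 0.3483 0.09  ] [0.469  0.2679 0.09  ] len 0.0808 yaw 173.8
gauge top [ 0.4592 -0.0051  0.126 ] flange [ 0.4607 -0.0038  0.076 ]
block top corners [[0.496, 0.014, 0.07], [0.476, -0.043, 0.07], [0.419, -0.022, 0.07], [0.443, 0.034, 0.07]]
0.156 lines [ 0.5661 -0.0837  0.156 ] [ 0.5628 -0.1323  0.156 ] 0.0487 yaw -3.95 mark [ 0.5645 -0.108   0.156 ] ends [0.5797 0.0893 0.156 ] [ 0.5579 -0.2257  0.156 ]
0.164 lines [ 0.5646 -0.0833  0.164 ] [ 0.5613 -0.1315  0.164 ] 0.0483 yaw -3.95 mark [ 0.563  -0.1074  0.164 ] ends [0.5781 0.0884 0.164 ] [ 0.5565 -0.2242  0.164 ]
0.172 lines [ 0.5631 -0.0829  0.172 ] [ 0.5598 -0.1307  0.172 ] 0.0479 yaw -3.95 mark [ 0.5615 -0.1068  0.172 ] ends [0.5765 0.0874 0.172 ] [ 0.5551 -0.2227  0.172 ]
```

```bash
python3 -m handwheel '[{"travel":[0.218,-0.159,0],"dr":[0,0,0]},{"travel":[0.218,-0.159,0],"dr":[0,0,0]},{"travel":[0.218,-0.159,0],"dr":[0,0,0]},{"travel":[0.218,-0.159,0],"dr":[0,0,0]},{"travel":[0.218,-0.159,0],"dr":[0,0,0]},{"travel":[0.218,-0.159,0],"dr":[0,0,0]},{"travel":[0.218,-0.159,0],"dr":[0,0,0]},{"travel":[0.218,-0.159,0],"dr":[0,0,0]},{"travel":[0.218,-0.159,0],"dr":[0,0,0]},{"travel":[0.218,-0.159,0],"dr":[0,0,0]}]' 1
python3 -m handwheel '[{"travel":[0.09,-0.25,0],"dr":[0,0,0]},{"travel":[0.09,-0.25,0],"dr":[0,0,0]},{"travel":[0.09,-0.25,0],"dr":[0,0,0]},{"travel":[0.09,-0.25,0],"dr":[0,0,0]},{"travel":[0.09,-0.25,0],"dr":[0,0,0]},{"travel":[0.09,-0.25,0],"dr":[0,0,0]},{"travel":[0.09,-0.25,0],"dr":[0,0,0]},{"travel":[0.09,-0.25,0],"dr":[0,0,0]},{"travel":[0.09,-0.25,0],"dr":[0,0,0]},{"travel":[0.09,-0.25,0],"dr":[0,0,0]}]'
```

```text
time_s: 0.98
eef_pos: [0.4007, -0.2423, 0.2275]
eef_rot: [-0.001, 0.993, 0.114, -0.001]
wrist_force: [0.3, -1.2, 0.2]
opening: 0.995
time_s: 1.82
eef_pos: [0.4476, 0.1712, 0.2283]
eef_rot: [-0.001, 0.993, 0.114, 0.001]
wrist_force: [-0.0, -0.8, -0.8]
opening: 0.998
```

```bash
python3 -m handwheel '[{"travel":[0.078,-0.203,0],"dr":[0,0,0]},{"travel":[0.078,-0.203,0],"dr":[0,0,0]},{"travel":[0.078,-0.203,0],"dr":[0,0,0]},{"travel":[0.078,-0.203,0],"dr":[0,0,0]},{"travel":[0,0,0],"dr":[0,0,-0.231]},{"travel":[0,0,0],"dr":[0,0,-0.231]},{"travel":[0,0,0],"dr":[0,0,-0.231]},{"travel":[0,0,0],"dr":[0,0,-0.231]},{"travel":[0,0,0],"dr":[0,0,-0.231]},{"travel":[0,0,0],"dr":[0,0,-0.231]},{"travel":[0,0,0],"dr":[0,0,-0.231]},{"travel":[0,0,0],"dr":[0,0,-0.231]},{"travel":[0,0,0],"dr":[0,0,-0.231]},{"travel":[0,0,0],"dr":[0,0,-0.231]},{"travel":[0,0,0],"dr":[0,0,-0.231]},{"travel":[0,0,0],"dr":[0,0,-0.231]},{"travel":[0,0,0],"dr":[0,0,0]}]'
python3 - <<'E'
from h import *
st(); snap('scene','s2.png',(290,140,490,290),4)
E
```

```text
time_s: 3.23
eef_pos: [0.459, 0.3177, 0.2219]
eef_rot: [-0.003, 0.646, 0.763, -0.002]
wrist_force: [-0.1, 0.8, -0.5]
opening: 1.001
3.23 [0.459  0.3177 0.2219] [[-0.164, 0.986, -0.008], [0.986, 0.164, 0.001], [0.002, -0.008, -1.0]] [-0.1  0.8 -0.5] 1.001
```

View pics/s2.png

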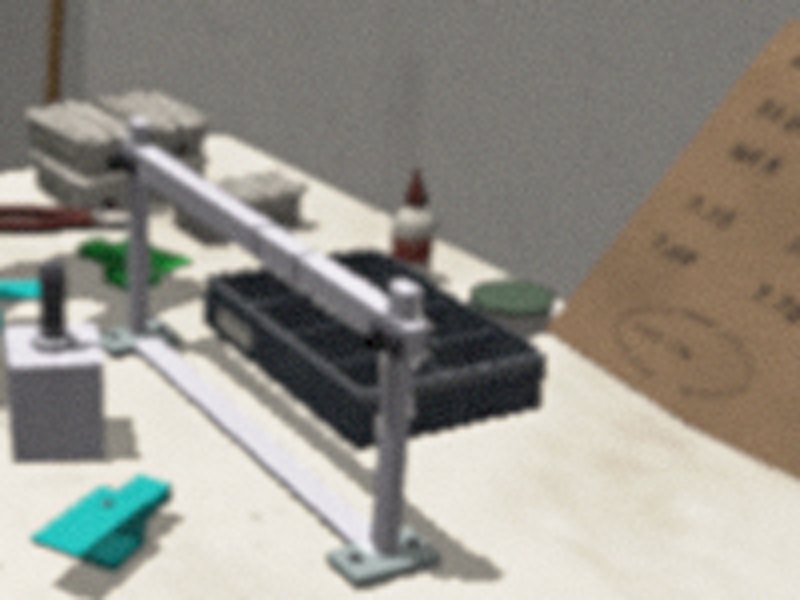

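The scene view now shows the whole rail. Its top runs from crop (140,150) to (390,310), with the dark lines near (262,245) and (302,262), and the gauge handle is at (52,300). Next I'll get the rail height by overlaying the top-view rail at candidate heights.

Run:
```python
from h import *
im=viewer.camera('scene')[:,:,::-1].copy(); cv2.imwrite('pics/raw_s.png',im)
C=(250,85);T=lambda x,y,z:atz('top',(C[0]+x/4-.4,C[1]+y/4-.4),z)
tiles=[]
x0,y0,x1,y1=345,190,395,220;s=8
for h in(.156,.162,.167,.172):
    t=cv2.resize(im[y0:y1,x0:x1],None,fx=s,fy=s,interpolation=cv2.INTER_CUBIC)
    l,r=T(387,366,h),T(472,371,h);u=(l-r)/np.linalg.norm(l-r);n=np.array([u[1],-u[0],0])
    m=(l+r)/2
    def ln(a,b,c):
        p=((proj('scene',np.array([a,b]))-[x0,y0]+.5)*s).astype(int); cv2.line(t,tuple(map(int,p[0])),tuple(map(int,p[1])),c,1)
    for o in(-.007,.007): ln(m+u*.15+n*o,m-u*.1+n*o,(0,0,255))
    dz=np.array([0,0,.02]);ln(m+u*.15-n*.007-dz,m-u*.1-n*.007-dz,(0,160,0))
    for v in(.024,-.024): ln(m+u*v-n*.007,m+u*v+n*.007,(255,0,0))
    cv2.putText(t,str(h),(5,230),0,.6,(0,0,0),2); tiles.append(t)
cv2.imwrite('pics/ov.png',np.vstack([np.hstack(tiles[:2]),np.hstack(tiles[2:])]))
```

```text
(no output)
```

View pics/ov.png

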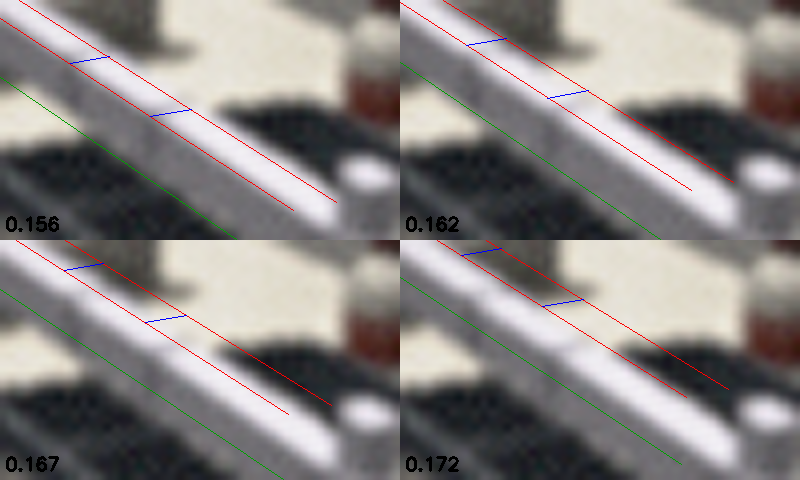

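Run:
```python
from h import *
g=cv2.GaussianBlur(cv2.imread('pics/raw_s.png',0),(0,0),.7)
for c in(362,368,374,380): print(c,g[192:222,c].tolist())
# along-rail profile on top face
C=(250,85);T=lambda x,y,z:atz('top',(C[0]+x/4-.4,C[1]+y/4-.4),z)
for h in(.152,.156,.16):
    l,r=T(387,366,h),T(472,371,h);u=(l-r)/np.linalg.norm(l-r);n=np.array([u[1],-u[0],0]);m=(l+r)/2
    for o in(-.007,.007):
        q=proj('scene',np.array([m+u*v+n*o for v in np.linspace(-.15,.15,301)]))
        print(h,o,[np.interp(c,q[::-1,0] if q[0,0]>q[-1,0] else q[:,0],q[::-1,1] if q[0,0]>q[-1,0] else q[:,1]).round(2) for c in(362,368,374,380)])
    print(proj('scene',np.array([l,r])).round(1).tolist())
```

```text
362 [77, 72, 69, 72, 93, 136, 185, 218, 230, 224, 200, 159, 124, 110, 106, 106, 106, 101, 90, 72, 56, 47, 44, 38, 32, 31, 33, 36, 33, 39]
368 [225, 223, 210, 183, 169, 185, 212, 225, 226, 221, 217, 221, 228, 226, 205, 167, 133, 116, 113, 113, 111, 106, 97, 79, 58, 42, 32, 33, 38, 44]
374 [223, 222, 223, 223, 223, 224, 224, 225, 225, 215, 177, 124, 94, 120, 174, 216, 232, 228, 206, 167, 133, 117, 112, 111, 112, 110, 99, 81, 62, 46]
380 [213, 219, 219, 218, 218, 218, 219, 220, 216, 189, 135, 77, 41, 32, 33, 43, 74, 132, 191, 224, 233, 228, 205, 166, 131, 115, 111, 110, 110, 105]
0.152 -0.007 [np.float64(204.57), np.float64(208.55), np.float64(212.52), np.float64(216.5)]
0.152 0.007 [np.float64(200.4), np.float64(204.27), np.float64(208.14), np.float64(212.01)]
[[355.9, 198.5], [366.3, 205.2]]
0.156 -0.007 [np.float64(203.2), np.float64(207.14), np.float64(211.08), np.float64(215.02)]
0.156 0.007 [np.float64(199.05), np.float64(202.88), np.float64(206.72), np.float64(210.56)]
[[355.7, 197.0], [366.0, 203.7]]
0.16 -0.007 [np.float64(201.81), np.float64(205.72), np.float64(209.62), np.float64(213.53)]
0.16 0.007 [np.float64(197.69), np.float64(201.49), np.float64(205.3), np.float64(209.1)]
[[355.4, 195.5], [365.7, 202.1]]
```

Measured rail top edges fit a height of about 0.158 m. It will be refined by contact. Now I'll align with the flag and descend.

```bash
python3 -m handwheel '[{"travel":[-0.123,0.023,0],"dr":[-0.015,0,0.107]},{"travel":[0,0,0],"dr":[0,0,0]},{"travel":[0,0,0],"dr":[0,0,0]}]'
python3 - <<'E'
from h import *
st()
E
```

```text
time_s: 3.58
eef_pos: [0.4651, 0.3, 0.2215]
eef_rot: [-0.001, 0.675, 0.738, 0.0]
wrist_force: [-0.7, 0.3, -0.4]
opening: 0.993
3.58 [0.4651 0.3    0.2215] [[-0.089, 0.996, -0.001], [0.996, 0.089, 0.002], [0.002, -0.001, -1.0]] [-0.7  0.3 -0.4] 0.993
```

```bash
python3 -m handwheel '[{"travel":[0,0,0.194],"dr":[0,0,-0.037]},{"travel":[0,0,0.194],"dr":[0,0,0]},{"travel":[0,0,0.194],"dr":[0,0,0]},{"travel":[0,0,0.194],"dr":[0,0,0]},{"travel":[0,0,0],"dr":[0,0,0]}]'
python3 - <<'E'
from h import *
st(); im=viewer.camera('scene')[:,:,::-1]; p=proj('scene',[.4654,.3,.12])[0].astype(int);print(p)
snap('scene','s3.png',(int(p[0]-50),int(p[1]-45),int(p[0]+60),int(p[1]+45)),6)
E
```

```text
time_s: 4.0
eef_pos: [0.4678, 0.3032, 0.1052]
eef_rot: [0.001, 0.67, 0.742, 0.005]
wrist_force: [-1.0, -0.5, -1.4]
opening: 0.998
4.0 [0.4678 0.3032 0.1052] [[-0.102, 0.995, 0.007], [0.995, 0.102, 0.006], [0.006, 0.008, -1.0]] [-1.  -0.5 -1.4] 0.998
[260 175]
```

View pics/s3.png

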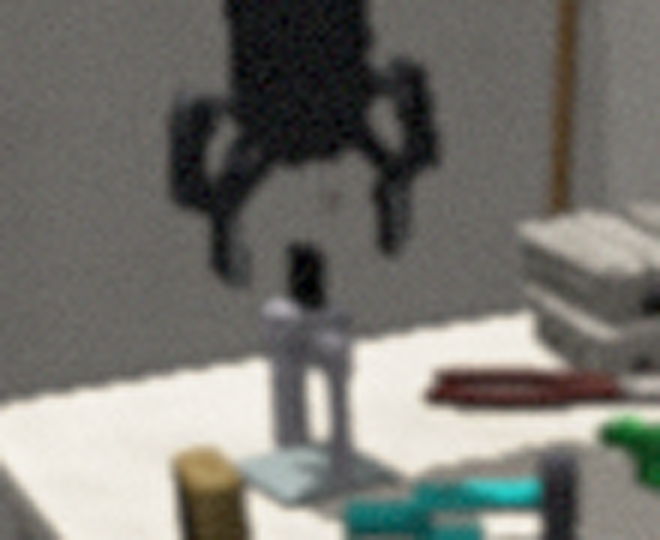

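The black tab at (307,275) sits between the open fingers at (235,270) and (393,240), clear of the saddle. I'll trim and close.

```bash
python3 -m handwheel '[{"travel":[-0.02,-0.018,0],"dr":[0,0,0]},{"travel":[0,0,0],"dr":[0,0,0]}]'
python3 -m handwheel '[{"travel":[0,0,0],"dr":[0,0,0]},{"travel":[0,0,0],"dr":[0,0,0]},{"travel":[0,0,0],"dr":[0,0,0]},{"travel":[0,0,0],"dr":[0,0,0]},{"travel":[0,0,0],"dr":[0,0,0]},{"travel":[0,0,0],"dr":[0,0,0]},{"travel":[0,0,0],"dr":[0,0,0]},{"travel":[0,0,0],"dr":[0,0,0]},{"travel":[0,0,0],"dr":[0,0,0]},{"travel":[0,0,0],"dr":[0,0,0]},{"travel":[0,0,0],"dr":[0,0,0]},{"travel":[0,0,0],"dr":[0,0,0]}]' -1
python3 - <<'E'
from h import *
st()
E
```

```text
time_s: 4.27
eef_pos: [0.4705, 0.3022, 0.114]
eef_rot: [0.003, 0.67, 0.743, 0.01]
wrist_force: [0.9, -0.0, -0.4]
opening: 1.0
time_s: 5.27
eef_pos: [0.4735, 0.3036, 0.1216]
eef_rot: [0.006, 0.67, 0.742, 0.015]
wrist_force: [-1.1, 0.0, 2.4]
opening: 0.156
5.27 [0.4735 0.3036 0.1216] [[-0.103, 0.994, 0.028], [0.995, 0.102, 0.014], [0.011, 0.029, -1.0]] [-1.1  0.   2.4] 0.156
```

The arm drifted up about 16 mm while the rows stood still, so the grip is on the tab's upper part only. I'll reopen, level, lower and regrip, adding a little downward push per row.

```bash
python3 -m handwheel '[{"travel":[0,0,0.005],"dr":[0,0,0]},{"travel":[0,0,0.005],"dr":[0,0,0]},{"travel":[0,0,0.005],"dr":[0,0,0]},{"travel":[0,0,0.005],"dr":[0,0,0]},{"travel":[0,0,0.005],"dr":[0.055,-0.02,0]},{"travel":[0,-0.03,0.06],"dr":[0,0,0]},{"travel":[0,0,0.06],"dr":[0,0,0]}]' 0
python3 - <<'E'
from h import *
st()
E
```

```text
time_s: 5.85
eef_pos: [0.4707, 0.3037, 0.0992]
eef_rot: [0.001, 0.67, 0.742, 0.002]
wrist_force: [-0.4, -0.6, -0.8]
opening: 0.497
5.85 [0.4707 0.3037 0.0992] [[-0.102, 0.995, 0.004], [0.995, 0.102, 0.002], [0.002, 0.004, -1.0]] [-0.4 -0.6 -0.8] 0.497
```

```bash
python3 -m handwheel '[{"travel":[0,-0.035,-0.02],"dr":[0,0,0]},{"travel":[0,-0.003,0.003],"dr":[0,0,0]},{"travel":[0,-0.003,0.003],"dr":[0,0,0]},{"travel":[0,-0.003,0.003],"dr":[0,0,0]},{"travel":[0,-0.003,0.003],"dr":[0,0,0]},{"travel":[0,-0.003,0.003],"dr":[0,0,0]},{"travel":[0,0,0.003],"dr":[0,0,0]},{"travel":[0,0,0.003],"dr":[0,0,0]}]' -1
python3 - <<'E'
from h import *
st()
E
```

```text
time_s: 6.52
eef_pos: [0.4655, 0.3031, 0.1006]
eef_rot: [0.004, 0.67, 0.742, 0.007]
wrist_force: [-0.7, -1.2, 6.3]
opening: 0.152
6.52 [0.4655 0.3031 0.1006] [[-0.103, 0.995, 0.015], [0.995, 0.102, 0.005], [0.003, 0.015, -1.0]] [-0.7 -1.2  6.3] 0.152
```

```bash
python3 -m handwheel '[{"travel":[0,0,-0.1],"dr":[0,0,0]},{"travel":[0,0,-0.2],"dr":[0,0,0]},{"travel":[0,0,-0.24],"dr":[0,0,0]},{"travel":[0,0,-0.24],"dr":[0,0,0]},{"travel":[0,0,-0.24],"dr":[0,0,0]},{"travel":[0,0,-0.18],"dr":[0,0,0]}]'
python3 - <<'E'
from h import *
st(); im=viewer.camera('top')[:,:,::-1]; cv2.imwrite('pics/raw_t.png',im)
g=cv2.GaussianBlur(cv2.cvtColor(im,cv2.COLOR_BGR2GRAY),(0,0),.6)
for c in(285,300,320,340,375,390,400): print(c,g[166:186,c].tolist())
for r in(176,177): print(r,g[r,340:375].tolist())
E
```

```text
time_s: 7.02
eef_pos: [0.4541, 0.2995, 0.2734]
eef_rot: [-0.003, 0.67, 0.742, -0.006]
wrist_force: [0.8, -0.1, -0.6]
opening: 0.155
7.02 [0.4541 0.2995 0.2734] [[-0.103, 0.995, -0.013], [0.995, 0.102, -0.005], [-0.003, -0.013, -1.0]] [ 0.8 -0.1 -0.6] 0.155
285 [103, 105, 115, 142, 171, 184, 187, 182, 162, 134, 139, 162, 169, 171, 182, 188, 190, 191, 192, 189]
300 [103, 102, 103, 114, 141, 170, 183, 185, 180, 160, 132, 139, 163, 171, 172, 182, 187, 189, 191, 191]
320 [117, 105, 103, 104, 114, 142, 173, 186, 187, 184, 172, 148, 137, 152, 165, 171, 180, 184, 186, 187]
340 [132, 119, 107, 104, 106, 116, 141, 171, 187, 189, 188, 180, 157, 132, 144, 169, 181, 186, 187, 186]
375 [175, 169, 150, 121, 106, 102, 102, 108, 128, 158, 182, 192, 193, 186, 161, 131, 137, 160, 169, 174]
390 [177, 177, 171, 153, 123, 106, 102, 103, 108, 127, 157, 182, 191, 193, 186, 162, 132, 136, 160, 171]
400 [175, 174, 172, 163, 141, 115, 105, 103, 104, 114, 142, 174, 187, 191, 191, 185, 160, 115, 89, 82]
176 [188, 188, 188, 187, 186, 173, 154, 162, 179, 188, 190, 190, 191, 190, 191, 191, 190, 189, 189, 189, 189, 189, 189, 189, 189, 187, 175, 154, 153, 176, 187, 187, 186, 185, 184]
177 [180, 180, 180, 179, 176, 162, 144, 154, 174, 183, 185, 187, 188, 188, 188, 189, 189, 189, 189, 188, 189, 190, 190, 190, 191, 189, 176, 155, 159, 181, 191, 192, 192, 193, 192]
```

```bash
cat >> h.py <<'E'
HR=.158
def rail(h=HR):
    l,r=atz('top',(346.3,175.45),h),atz('top',(367.5,176.85),h);a,b=atz('top',(285,171.9),h),atz('top',(390,178.6),h)
    u=(a-b)/np.linalg.norm(a-b); return (l+r)/2,u,np.array([u[1],-u[0],0])
def move(tgt,yaw):
    """tool-axis shift (full-scale units) to world tgt, and turn for tool yaw (deg) pointing down"""
    o=ctrl.get_obs();M=Rn.from_quat(np.roll(o['eef_rot'],-1));R=M.as_matrix()
    y=np.radians(yaw);T=np.array([[np.cos(y),np.sin(y),0],[np.sin(y),-np.cos(y),0],[0,0,-1]])
    print('shift/150mm',(R.T@(np.array(tgt)-o['eef_pos'])/.15).round(3),'turn/30deg',(np.degrees((M.inv()*Rn.from_matrix(T)).as_rotvec())/30).round(3),'err',(np.array(tgt)-o['eef_pos']).round(4))
E
python3 - <<'E'
from h import *
for h in(.155,.158,.161):
    m,u,n=rail(h);print(h,m.round(4),u.round(4),(m+.14*u).round(4))
m,u,n=rail();print(np.degrees(np.arctan2(-u[0],u[1])))
yaw=90+np.degrees(np.arctan2(-u[0],u[1]))
p=m+.14*u;p[2]=.275;move(p,yaw)
E
```

```text
0.155 [ 0.566 -0.108  0.155] [0.0746 0.9972 0.    ] [0.5764 0.0317 0.155 ]
0.158 [ 0.5654 -0.1077  0.158 ] [0.0746 0.9972 0.    ] [0.5759 0.0319 0.158 ]
0.161 [ 0.5649 -0.1075  0.161 ] [0.0746 0.9972 0.    ] [0.5753 0.0321 0.161 ]
-4.278886755865941
shift/150mm [-1.863  0.609  0.026] turn/30deg [-0.01   0.003  0.339] err [ 0.1195 -0.2686 -0.0041]
```

```bash
python3 -m handwheel '[{"travel":[-0.207,0.068,0],"dr":[0,0,0]},{"travel":[-0.207,0.068,0],"dr":[0,0,0]},{"travel":[-0.207,0.068,0],"dr":[0,0,0]},{"travel":[-0.207,0.068,0],"dr":[0,0,0]},{"travel":[-0.207,0.068,0],"dr":[0,0,0]},{"travel":[-0.207,0.068,0],"dr":[0,0,0]},{"travel":[-0.207,0.068,0],"dr":[0,0,0]},{"travel":[-0.207,0.068,0],"dr":[0,0,0]},{"travel":[-0.207,0.068,0],"dr":[0,0,0]},{"travel":[0,0,0],"dr":[0,0,0.17]},{"travel":[0,0,0],"dr":[0,0,0.17]},{"travel":[0,0,0],"dr":[0,0,0]}]'
python3 - <<'E'
from h import *
st();m,u,n=rail();p=m+.14*u;p[2]=.265;move(p,85.7)
E
```

```text
time_s: 8.07
eef_pos: [0.5739, 0.023, 0.268]
eef_rot: [-0.01, 0.733, 0.68, -0.007]
wrist_force: [-0.8, -0.2, -1.1]
opening: 0.153
8.07 [0.5739 0.023  0.268 ] [[0.076, 0.997, -0.024], [0.997, -0.076, 0.006], [0.004, -0.025, -1.0]] [-0.8 -0.2 -1.1] 0.153
shift/150mm [0.06  0.009 0.02 ] turn/30deg [-0.047 -0.008 -0.001] err [ 0.002   0.0089 -0.003 ]
```

```bash
python3 -m handwheel '[{"travel":[0.06,0.009,0],"dr":[-0.047,-0.008,0]},{"travel":[0,0,0.2],"dr":[0,0,0]},{"travel":[0,0,0.15],"dr":[0,0,0]},{"travel":[0,0,0],"dr":[0,0,0]}]'
python3 - <<'E'
from h import *
st();m,u,n=rail();p=m+.14*u;p[2]=.1686;move(p,85.7)
im=viewer.camera('scene')[:,:,::-1];p=proj('scene',p)[0].astype(int);x,y=p
im2=viewer.camera('top')[:,:,::-1]
f=lambda i,x,y:cv2.resize(i[y-35:y+35,x-40:x+40],None,fx=5,fy=5,interpolation=cv2.INTER_CUBIC)
q=proj('top',m+.14*u)[0].astype(int);print(p,q)
cv2.imwrite('pics/s4.png',np.hstack([f(im,x,y),f(im2,*q)]))
E
```

```text
time_s: 8.4
eef_pos: [0.5742, 0.0332, 0.2117]
eef_rot: [-0.001, 0.73, 0.683, -0.001]
wrist_force: [-1.3, 0.3, -1.5]
opening: 0.156
8.4 [0.5742 0.0332 0.2117] [[0.066, 0.998, -0.003], [0.998, -0.066, 0.001], [0.001, -0.003, -1.0]] [-1.3  0.3 -1.5] 0.156
shift/150mm [-0.008  0.012  0.288] turn/30deg [-0.005 -0.002  0.018] err [ 0.0017 -0.0013 -0.0431]
[334 178] [295 172]
```

View pics/s4.png

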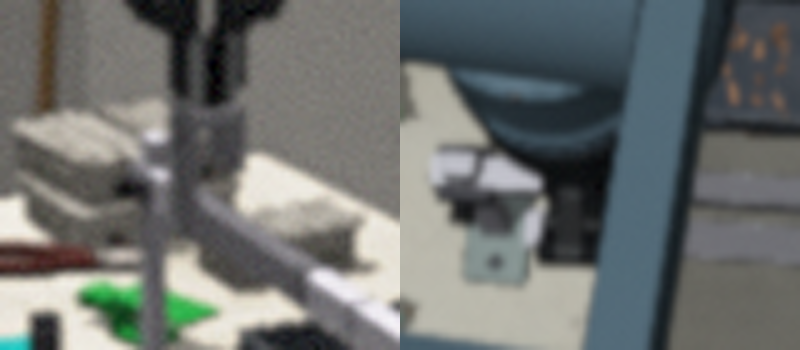

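The scene crop shows the flag's front plate at (185,180) in front of the rail and the back leg at (232,130) above and behind it, so it is aligned. I'll lower it with care.

```bash
python3 -m handwheel '[{"travel":[0,0.012,0.08],"dr":[0,0,0.018]},{"travel":[0,0,0.08],"dr":[0,0,0]},{"travel":[0,0,0.06],"dr":[0,0,0]}]'
python3 - <<'E'
from h import *
st();m,u,n=rail();p=m+.14*u;p[2]=.1686;move(p,85.7)
E
```

```text
time_s: 8.75
eef_pos: [0.5778, 0.0336, 0.1869]
eef_rot: [0.001, 0.732, 0.681, 0.001]
wrist_force: [-4.4, 2.0, 0.5]
opening: 0.153
8.75 [0.5778 0.0336 0.1869] [[0.073, 0.997, 0.002], [0.997, -0.073, 0.0], [0.0, 0.002, -1.0]] [-4.4  2.   0.5] 0.153
shift/150mm [-0.012 -0.012  0.122] turn/30deg [ 0.004 -0.001  0.004] err [-0.0019 -0.0017 -0.0183]
```

```bash
python3 -m handwheel '[{"travel":[0,-0.025,0.04],"dr":[0,0,0]},{"travel":[0,-0.004,0.04],"dr":[0,0,0]},{"travel":[0,-0.004,0.02],"dr":[0,0,0]}]'
python3 - <<'E'
from h import *
st();m,u,n=rail();p=m+.14*u;p[2]=.1686;move(p,85.7)
E
```

```text
time_s: 9.0
eef_pos: [0.5742, 0.0339, 0.1714]
eef_rot: [0.002, 0.732, 0.681, 0.002]
wrist_force: [-0.2, -0.1, -1.1]
opening: 0.153
9.0 [0.5742 0.0339 0.1714] [[0.072, 0.997, 0.006], [0.997, -0.072, -0.0], [0.0, 0.006, -1.0]] [-0.2 -0.1 -1.1] 0.153
shift/150mm [-0.013  0.012  0.019] turn/30deg [ 0.012 -0.001  0.006] err [ 0.0017 -0.0021 -0.0028]
```

```bash
python3 -m handwheel '[{"travel":[0,0,0.015],"dr":[0.012,0,0]},{"travel":[0,0,0.012],"dr":[0,0,0]}]'; python3 -m handwheel '[{"travel":[0,0,0.012],"dr":[0,0,0]}]';  python3 -m handwheel '[{"travel":[0,0,0.012],"dr":[0,0,0]}]'
```

```text
time_s: 9.17
eef_pos: [0.5746, 0.0339, 0.1686]
eef_rot: [0.0, 0.732, 0.681, 0.0]
wrist_force: [-9.0, 0.2, 18.3]
opening: 0.158
time_s: 9.25
eef_pos: [0.5748, 0.0338, 0.1686]
eef_rot: [0.0, 0.732, 0.681, 0.0]
wrist_force: [-9.7, 0.4, 14.9]
opening: 0.156
time_s: 9.33
eef_pos: [0.5752, 0.0338, 0.1686]
eef_rot: [0.001, 0.732, 0.682, 0.001]
wrist_force: [-5.6, 1.1, 7.3]
opening: 0.156
```

The flag is seated at TCP z 0.1686, which matches a rail top of 0.158. I'll slide it right.

```bash
python3 -m handwheel '[{"travel":[-0.1,-0.008,0.006],"dr":[0,0,0]},{"travel":[-0.1,0,0.006],"dr":[0,0,0]},{"travel":[-0.1,0,0.006],"dr":[0,0,0]},{"travel":[-0.1,0,0.006],"dr":[0,0,0]}]'
python3 - <<'E'
from h import *
st();m,u,n=rail();p=m.copy();p[2]=.1686;move(p,85.7)
E
```

```text
time_s: 9.67
eef_pos: [0.573, -0.0249, 0.1688]
eef_rot: [0.003, 0.73, 0.683, 0.004]
wrist_force: [-1.0, 2.9, 1.6]
opening: 0.156
9.67 [ 0.573  -0.0249  0.1688] [[0.066, 0.998, 0.009], [0.998, -0.066, 0.001], [0.001, 0.009, -1.0]] [-1.   2.9  1.6] 0.156
shift/150mm [-0.555 -0.014  0.   ] turn/30deg [ 0.018 -0.002  0.017] err [-0.0076 -0.0829 -0.0002]
```

```bash
python3 -m handwheel '[{"travel":[-0.088,-0.006,0.006],"dr":[0.015,0,0.017]},{"travel":[-0.088,0,0.006],"dr":[0,0,0]},{"travel":[-0.088,0,0.006],"dr":[0,0,0]},{"travel":[-0.088,-0.003,0.006],"dr":[0,0,0]},{"travel":[-0.088,0,0.006],"dr":[0,0,0]},{"travel":[-0.088,-0.003,0.006],"dr":[0,0,0]},{"travel":[0,0,0.004],"dr":[0,0,0]}]'
python3 - <<'E'
from h import *
st();m,u,n=rail();p=m.copy();p[2]=.1686;move(p,85.7)
x,y=proj('scene',m)[0].astype(int)
im=viewer.camera('scene')[:,:,::-1];cv2.imwrite('pics/raw_s5.png',im);print(x,y)
cv2.imwrite('pics/s5.png',cv2.resize(im[y-35:y+45,x-55:x+45],None,fx=7,fy=7,interpolation=cv2.INTER_CUBIC))
E
```

```text
time_s: 10.25
eef_pos: [0.5672, -0.1045, 0.1688]
eef_rot: [-0.003, 0.734, 0.679, 0.006]
wrist_force: [-3.3, -2.4, 0.9]
opening: 0.156
10.25 [ 0.5672 -0.1045  0.1688] [[0.077, 0.997, 0.005], [0.997, -0.077, 0.013], [0.013, 0.004, -1.0]] [-3.3 -2.4  0.9] 0.156
shift/150mm [-0.022 -0.01   0.001] turn/30deg [ 0.009 -0.025 -0.003] err [-0.0018 -0.0032 -0.0002]
361 199
```

View pics/s5.png

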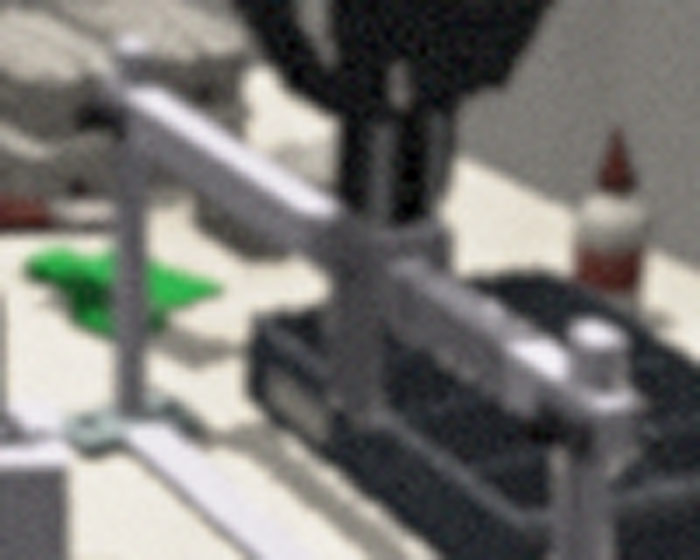

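The flag sits on the rail with its plate edges at crop x ≈ 330 and 385 and its lower edge near y ≈ 410. I'll compare that with the prediction.

Run:
```python
from h import *
m,u,n=rail()
for d in(-.005,0,.005):
    c=np.array([m+u*(d+s*.017)-n*.014+[0,0,z] for z in(-.03,-.055) for s in(1,-1)])
    print(d,((proj('scene',c)-[361-55,199-35]+.5)*7).round().tolist())
g=cv2.GaussianBlur(cv2.imread('pics/raw_s5.png',0),(0,0),.6)
for r in(210,212,214,216,218): print(r,g[r,344:372].tolist())
```

```text
-0.005 [[333.0, 326.0], [382.0, 361.0], [331.0, 391.0], [379.0, 427.0]]
0 [[326.0, 321.0], [375.0, 356.0], [324.0, 385.0], [372.0, 422.0]]
0.005 [[319.0, 316.0], [367.0, 350.0], [317.0, 380.0], [365.0, 416.0]]
210 [80, 67, 54, 47, 41, 33, 36, 51, 69, 76, 71, 67, 66, 65, 66, 65, 60, 64, 73, 76, 78, 81, 82, 83, 83, 82, 82, 88]
212 [59, 70, 73, 72, 62, 46, 37, 43, 56, 63, 65, 64, 66, 66, 66, 61, 54, 45, 52, 64, 73, 78, 80, 80, 80, 81, 80, 80]
214 [42, 49, 57, 64, 69, 68, 62, 58, 57, 63, 64, 66, 66, 65, 65, 64, 57, 48, 45, 47, 50, 50, 52, 63, 81, 92, 91, 84]
216 [52, 54, 52, 49, 47, 57, 65, 73, 73, 70, 64, 66, 66, 65, 69, 68, 58, 45, 40, 36, 35, 34, 37, 42, 54, 69, 78, 85]
218 [71, 82, 84, 77, 61, 49, 48, 54, 60, 64, 66, 67, 67, 68, 67, 67, 57, 45, 36, 33, 34, 33, 34, 35, 33, 35, 40, 57]
```

Predicted and measured plate edges agree to about 2 mm (limit 8 mm). I'll release, then lift clear.

```bash
python3 -m handwheel '[{"travel":[0,0,0.003],"dr":[0,0,0]},{"travel":[0,0,0.003],"dr":[0,0,0]},{"travel":[0,0,0.003],"dr":[0,0,0]},{"travel":[0,0,0.003],"dr":[0,0,0]},{"travel":[0,0,0.003],"dr":[0,0,0]},{"travel":[0,0,0.003],"dr":[0,0,0]}]' 0.2
python3 -m handwheel '[{"travel":[0,0,-0.06],"dr":[0,0,0]},{"travel":[0,0,-0.2],"dr":[0,0,0]},{"travel":[0,0,-0.25],"dr":[0,0,0]},{"travel":[0,0,0],"dr":[0,0,0]}]'
python3 - <<'E'
from h import *
st();move([.4600,-.0045,.24],85.7)
im=viewer.camera('scene')[:,:,::-1];cv2.imwrite('pics/raw_s6.png',im)
im2=viewer.camera('top')[:,:,::-1];cv2.imwrite('pics/raw_t6.png',im2)
f=lambda i,x,y:cv2.resize(i[y-35:y+35,x-40:x+40],None,fx=5,fy=5,interpolation=cv2.INTER_CUBIC)
m,u,n=rail();cv2.imwrite('pics/s6.png',np.hstack([f(im,*proj('scene',m-[0,0,.03])[0].astype(int)),f(im,*proj('scene',[.46,-.005,.09])[0].astype(int))]))
E
```

```text
time_s: 10.8
eef_pos: [0.5683, -0.1037, 0.1655]
eef_rot: [-0.002, 0.734, 0.68, 0.006]
wrist_force: [0.3, 0.8, -0.7]
opening: 0.6
time_s: 11.13
eef_pos: [0.5661, -0.1029, 0.2431]
eef_rot: [-0.005, 0.733, 0.68, 0.005]
wrist_force: [1.2, -0.3, 1.6]
opening: 0.598
11.13 [ 0.5661 -0.1029  0.2431] [[0.075, 0.997, 0.001], [0.997, -0.075, 0.014], [0.014, -0.0, -1.0]] [ 1.2 -0.3  1.6] 0.598
shift/150mm [ 0.601 -0.755  0.029] turn/30deg [-0.    -0.026 -0.   ] err [-0.1061  0.0984 -0.0031]
```

View pics/s6.png

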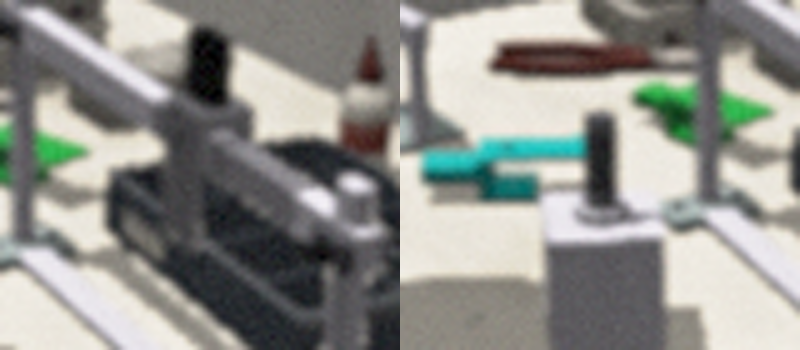

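The flag is seated upright with nothing touching it (tab at left crop (208,65)). The gauge handle is at right crop (600,160), with its top at about y 115. I'll check both numerically.

Run:
```python
from h import *
m,u,n=rail()
o1=proj('scene',m-[0,0,.03])[0].astype(int)-[40,35];o2=proj('scene',[.46,-.005,.09])[0].astype(int)-[40,35]
for d in(-.006,0,.006): print(d,((proj('scene',m+u*d+[0,0,.028])[0]-o1+.5)*5).round(1))
for x,y in((.456,-.005),(.46,-.0045),(.464,-.004)): print(x,y,((proj('scene',[[x,y,.101],[x,y,.126],[x,y,.076]])-o2+.5)*5).round(1).tolist())
g=cv2.GaussianBlur(cv2.imread('pics/raw_s6.png',0),(0,0),.6);
r,c=o1[1]+13,o1[0]+32;print(o1,[(k,g[k,c:c+20].tolist()) for k in(r-3,r,r+3)],c)
r,c=o2[1]+32,o2[0]+28;print(o2,[(k,g[k,c:c+26].tolist()) for k in(r-4,r,r+4)],c)
t=cv2.GaussianBlur(cv2.cvtColor(cv2.imread('pics/raw_t6.png'),cv2.COLOR_BGR2GRAY),(0,0),.6);print(proj('top',[.46,-.0045,.126]))
for k in range(217,232):print(k,t[k,303:325].tolist())
```

```text
-0.006 [216.4  73.7]
0 [209.9  69.8]
0.006 [203.6  66. ]
0.456 -0.005 [[196.0, 162.0], [195.2, 116.7], [196.7, 206.5]]
0.46 -0.0045 [[202.5, 160.2], [201.8, 114.9], [203.2, 204.6]]
0.464 -0.004 [[209.0, 158.3], [208.4, 113.2], [209.7, 202.6]]
[320 175] [(np.int64(185), [184, 181, 176, 165, 138, 97, 49, 15, 15, 10, 8, 11, 28, 77, 136, 182, 197, 187, 171, 151]), (np.int64(188), [170, 165, 158, 142, 116, 78, 39, 17, 14, 10, 11, 13, 34, 83, 152, 203, 225, 229, 229, 227]), (np.int64(191), [143, 118, 99, 83, 66, 44, 24, 14, 15, 14, 12, 18, 43, 107, 177, 218, 227, 227, 225, 225])] 352
[263 183] [(np.int64(211), [171, 169, 169, 169, 169, 168, 166, 153, 125, 82, 48, 37, 33, 45, 90, 155, 207, 230, 234, 233, 233, 233, 233, 231, 222, 203]), (np.int64(215), [186, 187, 187, 187, 186, 187, 188, 176, 142, 95, 55, 37, 35, 47, 92, 156, 209, 231, 233, 234, 233, 233, 233, 232, 232, 233]), (np.int64(219), [175, 194, 193, 189, 188, 188, 187, 175, 144, 96, 54, 38, 34, 43, 88, 153, 208, 230, 234, 233, 233, 233, 234, 233, 233, 233])] 291
[[312.34941226 223.76362246]]
217 [53, 54, 55, 57, 57, 57, 58, 58, 58, 
[... 653 characters left out ...]
, 57, 56, 55, 56, 55, 55, 58, 60, 61, 63, 65, 67]
225 [70, 72, 73, 73, 74, 75, 74, 72, 72, 70, 68, 66, 65, 62, 58, 55, 54, 54, 56, 58, 60, 62]
226 [72, 74, 75, 75, 76, 77, 77, 77, 78, 78, 78, 77, 76, 73, 68, 63, 58, 56, 54, 54, 54, 56]
227 [74, 75, 76, 76, 78, 79, 79, 80, 81, 81, 82, 81, 81, 80, 78, 74, 70, 67, 62, 58, 55, 54]
228 [74, 75, 76, 77, 78, 79, 80, 80, 81, 82, 82, 82, 83, 83, 82, 81, 80, 78, 75, 70, 67, 63]
229 [75, 76, 76, 78, 78, 79, 80, 81, 81, 82, 82, 83, 83, 83, 84, 84, 84, 83, 82, 81, 79, 76]
230 [75, 76, 77, 78, 79, 80, 81, 81, 82, 83, 83, 84, 84, 83, 84, 84, 84, 84, 84, 84, 84, 83]
231 [76, 77, 78, 78, 79, 80, 81, 81, 82, 83, 83, 84, 84, 83, 84, 84, 84, 84, 84, 84, 85, 85]
```

```bash
python3 -m handwheel '[{"travel":[0.12,-0.152,0],"dr":[0,-0.026,0]},{"travel":[0.12,-0.152,0],"dr":[0,0,0]},{"travel":[0.12,-0.152,0],"dr":[0,0,0]},{"travel":[0.12,-0.152,0],"dr":[0,0,0]},{"travel":[0.12,-0.152,0],"dr":[0,0,0]},{"travel":[0,0,0],"dr":[0,0,0]}]'
python3 - <<'E'
from h import *
st();move([.4592,-.0045,.15],85.7)
E
```

```text
time_s: 11.73
eef_pos: [0.45, -0.0003, 0.2328]
eef_rot: [-0.007, 0.734, 0.679, -0.004]
wrist_force: [0.6, -0.1, -0.4]
opening: 0.601
11.73 [ 4.500e-01 -3.000e-04  2.328e-01] [[0.078, 0.997, -0.016], [0.997, -0.078, 0.005], [0.004, -0.016, -1.0]] [ 0.6 -0.1 -0.4] 0.601
shift/150mm [-0.025  0.072  0.551] turn/30deg [-0.03  -0.008 -0.006] err [ 0.0092 -0.0042 -0.0828]
```

```bash
python3 -m handwheel '[{"travel":[-0.025,0.072,0],"dr":[-0.03,-0.008,0]},{"travel":[0,0,0.2],"dr":[0,0,0]},{"travel":[0,0,0.2],"dr":[0,0,0]},{"travel":[0,0,0.1],"dr":[0,0,0]},{"travel":[0,0,0],"dr":[0,0,0]}]'
python3 - <<'E'
from h import *
st();move([.4592,-.0045,.088],85.7)
E
```

```text
time_s: 12.15
eef_pos: [0.4655, -0.0069, 0.1556]
eef_rot: [0.005, 0.734, 0.68, 0.002]
wrist_force: [0.4, 0.4, 0.2]
opening: 0.599
12.15 [ 0.4655 -0.0069  0.1556] [[0.076, 0.997, 0.01], [0.997, -0.076, -0.004], [-0.003, 0.01, -1.0]] [0.4 0.4 0.2] 0.599
shift/150mm [ 0.014 -0.047  0.45 ] turn/30deg [ 0.019  0.006 -0.003] err [-0.0063  0.0024 -0.0676]
```

```bash
python3 -m handwheel '[{"travel":[0.014,-0.055,0.1],"dr":[0.019,0.006,0]},{"travel":[0,0,0.12],"dr":[0,0,0]},{"travel":[0,0,0.12],"dr":[0,0,0]},{"travel":[0,0,0.06],"dr":[0,0,0]}]'
python3 - <<'E'
from h import *
st();move([.4592,-.0045,.088],85.7)
E
```

```text
time_s: 12.48
eef_pos: [0.4633, -0.0079, 0.096]
eef_rot: [0.003, 0.734, 0.679, 0.001]
wrist_force: [-1.3, 0.1, 0.4]
opening: 0.595
12.48 [ 0.4633 -0.0079  0.096 ] [[0.078, 0.997, 0.006], [0.997, -0.078, -0.002], [-0.002, 0.006, -1.0]] [-1.3  0.1  0.4] 0.595
shift/150mm [ 0.02  -0.03   0.053] turn/30deg [ 0.012  0.003 -0.007] err [-0.0041  0.0034 -0.008 ]
```

Trim, then close in two steps: almost to the handle, check, then grip.

```bash
python3 -m handwheel '[{"travel":[0.02,-0.033,0.055],"dr":[0.012,0.003,0]},{"travel":[0,-0.004,0.004],"dr":[0.004,0,0]},{"travel":[0,-0.004,0.004],"dr":[0.004,0,0]},{"travel":[0,-0.004,0.004],"dr":[0.004,0,0]}]' -0.35
python3 - <<'E'
from h import *
st();move([.4592,-.0045,.088],85.7)
E
```

```text
time_s: 12.82
eef_pos: [0.4581, -0.0054, 0.0853]
eef_rot: [-0.003, 0.735, 0.678, -0.003]
wrist_force: [0.5, 0.8, 0.5]
opening: 0.32
12.82 [ 0.4581 -0.0054  0.0853] [[0.08, 0.997, -0.008], [0.997, -0.08, 0.001], [-0.0, -0.008, -1.0]] [0.5 0.8 0.5] 0.32
shift/150mm [ 0.007  0.007 -0.018] turn/30deg [-0.015  0.    -0.009] err [0.0011 0.0009 0.0027]
```

```bash
python3 -m handwheel '[{"travel":[0.007,0.005,-0.018],"dr":[-0.012,0,0]},{"travel":[0,0,0.003],"dr":[0,0,0]},{"travel":[0,0,0.003],"dr":[0,0,0]},{"travel":[0,0,0.003],"dr":[0,0,0]},{"travel":[0,0,0.003],"dr":[0,0,0]}]' -1
python3 - <<'E'
from h import *
st();move([.4592,-.0045,.088],85.7)
E
```

```text
time_s: 13.23
eef_pos: [0.4589, -0.0046, 0.0882]
eef_rot: [0.0, 0.734, 0.679, -0.001]
wrist_force: [-1.3, -0.9, -0.4]
opening: 0.194
13.23 [ 0.4589 -0.0046  0.0882] [[0.079, 0.997, -0.001], [0.997, -0.079, -0.001], [-0.001, -0.001, -1.0]] [-1.3 -0.9 -0.4] 0.194
shift/150mm [0.001 0.002 0.001] turn/30deg [-0.002  0.002 -0.007] err [ 0.0003  0.0001 -0.0002]
```

```bash
python3 -m handwheel '[{"travel":[0,0,-0.025],"dr":[0,0,0]},{"travel":[0,0,-0.025],"dr":[0,0,0]},{"travel":[0,0,-0.025],"dr":[0,0,0]}]'
python3 - <<'E'
from h import *
st();move([.4589,-.0046,.1082],85.5)
E
```

```text
time_s: 13.48
eef_pos: [0.4589, -0.0044, 0.0998]
eef_rot: [0.0, 0.734, 0.679, -0.001]
wrist_force: [-1.2, 0.4, -3.2]
opening: 0.195
13.48 [ 0.4589 -0.0044  0.0998] [[0.079, 0.997, -0.001], [0.997, -0.079, -0.001], [-0.001, -0.001, -1.0]] [-1.2  0.4 -3.2] 0.195
shift/150mm [-0.001  0.    -0.056] turn/30deg [-0.001  0.002 -0.001] err [-0.     -0.0002  0.0084]
```

```bash
python3 -m handwheel '[{"travel":[0,0,-0.024],"dr":[0,0,0]},{"travel":[0,0,-0.024],"dr":[0,0,0]},{"travel":[0,0,-0.006],"dr":[0,0,0]}]'
python3 - <<'E'
from h import *
st();move([.4589,-.0046,.1082],85.5)
im=viewer.camera('scene')[:,:,::-1];cv2.imwrite('pics/raw_s7.png',im)
x,y=proj('scene',[.48,-.03,.09])[0].astype(int);print(x,y)
cv2.imwrite('pics/s7.png',cv2.resize(im[y-40:y+45,x-35:x+75],None,fx=7,fy=7,interpolation=cv2.INTER_CUBIC))
for z in(.091,.096,.101): print(z,((proj('scene',[.459,-.0045,z])[0]-[x-35,y-40]+.5)*7).round(1))
print('block top front corner',((proj('scene',[[.476,-.043,.07],[.419,-.022,.07]])-[x-35,y-40]+.5)*7).round(1).tolist())
st()
E
```

```text
time_s: 13.73
eef_pos: [0.459, -0.0045, 0.1095]
eef_rot: [0.0, 0.734, 0.679, -0.001]
wrist_force: [0.1, -1.4, -2.3]
opening: 0.194
13.73 [ 0.459  -0.0045  0.1095] [[0.079, 0.997, -0.0], [0.997, -0.079, -0.001], [-0.001, -0.0, -1.0]] [ 0.1 -1.4 -2.3] 0.194
shift/150mm [-0.001 -0.001  0.009] turn/30deg [-0.001  0.002 -0.001] err [-0.0001 -0.0001 -0.0013]
314 220
0.091 [169.5 270.8]
0.096 [169.3 258.3]
0.101 [169.1 245.8]
block top front corner [[260.6, 352.6], [92.8, 363.8]]
13.78 [ 0.4591 -0.0045  0.1095] [[0.079, 0.997, -0.0], [0.997, -0.079, -0.001], [-0.001, -0.0, -1.0]] [-1.9 -0.4 -0.4] 0.193
```

View pics/s7.png

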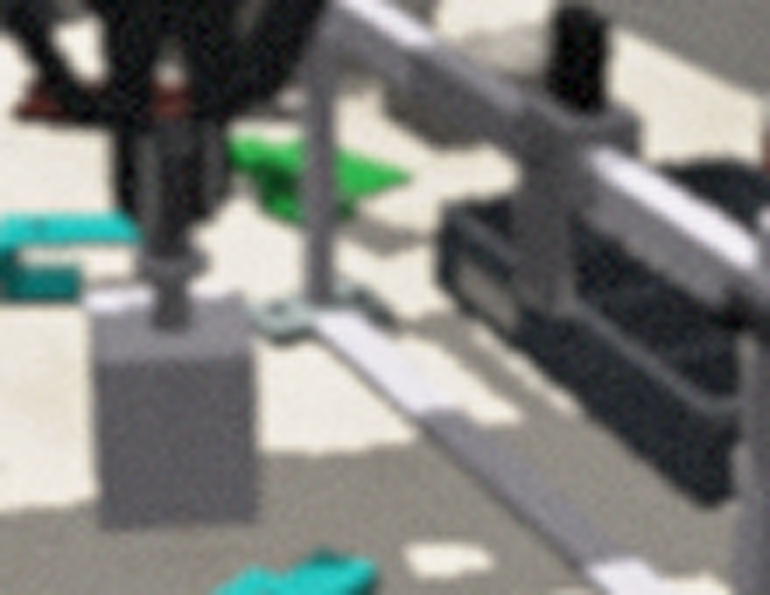

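The gauge hangs upright, flange at crop (173,262). That matches the predicted position for z 0.096, and its shank is still in the bore. The block is flat in its place. A small trim remains, then settle.

```bash
python3 -m handwheel '[{"travel":[0,0,0.009],"dr":[0,0,0]},{"travel":[0,0,0.001],"dr":[0,0,0]},{"travel":[0,0,0],"dr":[0,0,0]}]'
python3 - <<'E'
from h import *
st();move([.4589,-.0046,.1082],85.5)
for _ in range(6): viewer.camera('scene')
st();print(np.abs(ctrl.get_obs()['dq']).max())
E
```

```text
time_s: 14.03
eef_pos: [0.459, -0.0045, 0.1081]
eef_rot: [0.0, 0.734, 0.679, -0.0]
wrist_force: [-0.8, -0.1, -1.2]
opening: 0.197
14.03 [ 0.459  -0.0045  0.1081] [[0.079, 0.997, -0.0], [0.997, -0.079, -0.001], [-0.001, -0.0, -1.0]] [-0.8 -0.1 -1.2] 0.197
shift/150mm [-0.001 -0.001 -0.   ] turn/30deg [-0.     0.002 -0.001] err [-0.0001 -0.0001  0.0001]
14.33 [ 0.459  -0.0045  0.1081] [[0.079, 0.997, -0.0], [0.997, -0.079, -0.001], [-0.001, -0.0, -1.0]] [-1.  -0.2 -2.3] 0.197
0.0021734025865162406
```

Steady at the target, so I'm handing in.

```bash
python3 -c "
from h import *
print(ctrl.hand_in()); st()"
```

```text
the job is handed in; nothing more can be done
None
the job is handed in; nothing more can be done
```

I handed the job in at about 14.3 s with all the steps carried out; the hand-in reports no verdict.

**Flag:** I hooked it on the rail about 140 mm left of the mark, slid it between the two lines and let it go. The release check put it 2–3 mm left of the midpoint (limit 8 mm), upright and with nothing touching it. The rail top measured 0.158 m, by contact and by camera.

**Gauge:** It is held 20 mm above where it started, steady at the TCP height I aimed for. The last picture put its flange top at about 0.096 m, level with the flag's lower edge. It looked upright in the bore, with the block flat and unmoved.

**What went wrong or stayed uncertain:**
- The arm drifted up about 16 mm during the first grasp of the flag, so I reopened, lowered and gripped it again.
- The flag pressed lightly on the rail's front (about 4 N) on the way down. I corrected that sideways.
- While seating it, the sideways push on the rail reached about 10 N and the downward push about 18 N.
- The flange height depends on camera and contact measurements good to about 2 mm.
- I did not check the bystanders separately at the end; nothing was seen to touch them.

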